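Clamp a spice jar in the one-handed preparation board

ROBOT

A 7-joint arm with a two-finger parallel gripper is mounted at the origin on a cart in front of the work surface, level with it; the furniture and walls round the work are solid. World frame = base frame: x ahead of the robot, y to its left, z up, the work surface at z = 0. Lengths are in m, angles in degrees, forces in N, time in s.
With the tool pointing down it reaches from about 0.4 to 0.75 m from the base axis. Payload 19.5 kg.
Tool frame: the origin (TCP) lies on the centre line of the jaws, within the pads' length; the fingertips stand tip_extent ahead of it and the grasp point (between the pads) lies 11 mm behind it (tip_extent is the distance from the TCP to the fingertips, in m); z points along the fingers, y is the line along which they close (so a half turn about z gives the same grasp; the last joint's range is limited). The gripper opens to 85 mm and grips with 20 to 120 N. Pads are 22 mm wide; open, the fingers measure 114 mm over their backs; the gripper's body (76 mm by 85 mm) begins 54 mm behind the grasp point. The pads swing forward as they close: fully open they stand 13 mm farther back than shut.
Start: joints at [-76.072, 40.479, -1.581, 85.061, 1.261, 54.483, -4.326], TCP at [0.162, 0.552, 0.239] pointing down, gripper open.
Joint ranges: [-155.06, 155.06], [-18.47, 123.98], [-90, 86.84], [0, 140.48], [-83.41, 263.41], [0, 116], [-161.91, 161.91]. Speed limits (degrees/s): [108.29, 108.29, 147.25, 147.25, 172.46, 172.46, 172.46].

INTERFACE

Orientations are given as a 3x3 rotation matrix whose columns are the frame's x, y, z axes.
In Python, from station import state, camera, get_calibration, sign_off, recognise, spot_point, tip_extent gives the robot as it stands.
- The arm moves only by the tool send_rows, never from a script. Its argument "steps" is a list of rows, each a list of 6 numbers: the shift along the tool's x, y, z in cm, then the turn, a rotation vector about the tool's x, y, z in rad. In form: [[tx, ty, tz, wx, wy, wz], ...]. A call has exactly 5 rows; each row shifts and turns the commanded pose from where the row before left it, along the tool's axes as they then stand; what a row does not reach is not made up. A row lasts 1/8 s, in which the tool goes at most 62.5 mm and 10.7 degrees, less where a joint would pass 70% of its speed; a pose out of reach is approached as far as the arm can. A call is refused whole if a number of a shift passes 6.25 or a number of a turn 0.188, either way. A call with a gripper value outside its range is refused whole. "hand" is the opening, from 0 (shut) to 1 (fully open), set as the call begins (left out, the last holds). The fingers move at their own pace and stop on an object; "grip_force" is the grip in N (left out, the last holds). Time passes only in rows, so rows that do not move let the fingers close, or fill a call up. It gives the time, the measured TCP pose, the force, the opening and the grip force at its end, in the units of the state.
- state(): the state, without advancing time (a new reading comes with each control period).
- camera(name): name is "scene" or "top" or "wrist"; returns the picture (384x512x3 uint8, red, green, blue); there is no depth.
- get_calibration(name): a dict with "vfov" (degrees; the focal length in pixels is half the picture's height over the tangent of half this angle, whatever the lens; pixels are square), "cx", "cy" (the principal point, pixels), "cam_to_world" (4x4, takes a point from camera to world coordinates). Camera axes: x right, y down, z forward; pixel columns grow to the right and rows downward; lengths in m; the calibration is good to about 2 mm. The wrist camera is an equidistant fisheye: a pixel r from the principal point sees the ray r / f radians off the axis. A picture is of the moment at which its call begins: read the wrist's pose just before it. get_calibration takes no time and is no camera call; for the wrist camera it gives the pose at the moment of the call.
- sign_off(): hands the job in; it is judged then, once.
Trained networks look in the newest picture that a camera, given by its name, has taken for a name from the list of things; names that differ only in an ending like _2 or _b are one class to them, and where a whole thing is asked for, a point or a joint stands for the part that bears it (a point fixed in the world has none). Each returns a list of dicts, best first, with "score" (0 to 1); they miss things now and then, are a little off and sometimes report something else, mostly with a low value. They report only what shows in the picture. A call takes as long as a camera call. They do not tell look-alikes from the thing itself.
- recognise(camera, query): "location" ([x, y, z] in m, in the coordinates of the camera as it stood for that picture, good to about 4 mm: the middle of the surface that is visible of it).
- spot_point(camera, query): "location" ([x, y, z] in m, in the coordinates of the camera as it stood for that picture, good to about 4 mm: a listed point, or the origin of a listed thing).
The state is a dict: "time": time; "q": joint angles; "qd": joint speeds; "tau": joint torques, N m; "tool_pos": TCP position; "eef_rot": TCP orientation; "contact_force": force on the tool from outside, world axes, zero at the start; "moment": the same for the moment, N m; "gripper_width": finger opening in m; "gripper_force": force on a finger pad.
Only numpy, scipy, OpenCV 4.12 (cv2) and the standard library are available. Lean on these libraries where they do the work, as an engineer would, in place of code of your own. Each camera call takes 0.05 s, during which the arm holds its last target. There are 200 camera calls.

TASK

The cook has the use of one hand and wants the spice jar held fast so that its tight cap can be unscrewed. Stand the jar upright on the preparation board between the vice's jaws, close to the middle of the far jaw, and let it go; then wind the handwheel clockwise by its handle until the sliding jaw holds the jar snugly against the far jaw, the springs behind its plate about half pressed and never pressed solid. Let go of the handle, and leave the things around as they are.

Things in the scene. Friction and masses are not known exactly. Their poses are not given: they have to be found in the camera images.
- spice_jar: The only small spice jar: clear glass with a paper label, 44 mm across and 105 mm tall, 0.11 kg, with a black ribbed cap 45 mm across on its top 21 mm. Origin at the centre of its underside, z up along its axis. It starts standing on the worktop to the left or to the right of the board.
- vice: Preparation board with screw vice, fixed on the worktop: beech board 200 x 140 mm on rubber feet, top 26 mm above the worktop. Origin on the worktop under the vice's centre line; x points from the handwheel to the far jaw (to the robot's right, turned 20 to 43 degrees to the back), z up. In this frame: 110 mm high bracket at x = -76 to -60 mm; guide rods 10 mm thick at y = -48 and 48 mm, tops at z = 45 mm.
- jar_spot (a point): Point on the board's top (26 mm above the worktop) on the vice's centre line, where the jar's origin is when the jar is fully home against the middle of the far jaw. Axes as the vice's. A jar set down up to 15 mm short of it along x is pushed home by the sliding jaw as it stands; one set beside the centre line (y) stays beside it, so keep it within 8 mm.
- jaw_face (a point): Middle of the sliding jaw's flat upright rubber-faced plate (76 x 64 mm, facing the far jaw), 62 mm above the worktop; axes as the vice's. The jaw's top is 103 mm above the worktop. The face touches a jar that is fully home when it is 22.3 mm from jar_spot along x; at the start it is 42 to 67 mm from it.
- handwheel (a joint): Turn of the handwheel in rad; grows clockwise seen facing the wheel (positive about the vice's x), closing the jaw by 0.00318 m per rad. At 0 and every full turn the crank handle is at the top. About 4.5 N at the handle turns it freely; pressing the springs adds up to 4 N. The plate meets a jar that is home at 14.1 rad and is pressed solid at 17. It stays where it is left.
- wheel_centre (a point): Centre of the handwheel's front face, 85 mm above the worktop; axes turn with the wheel, x along its axis, towards the far jaw. The wheel is a black upright disc 104 mm across and 17 mm thick at the vice's left end, facing to the robot's left and front, away from the jaws.
- handle_mid (a point): Middle of the crank handle, a black round grip 20 mm thick, 60 mm long, level, standing out of the wheel's face to the robot's left, 41 mm off its centre; x runs along it into the wheel, whose face is 34 mm ahead. It spins freely on its pin, so one fixed grip serves all the way round. Low in its circle (44 mm over the worktop) the rim is above it: the hand must lean 25 to 45 degrees outward, away from the wheel.
- jaw: The sliding jaw: white plastic block 58 mm wide on a 120 mm wide foot that runs on the guide rods, carrying the sprung plate. Origin on the board under the plate's face (with the springs slack). It moves 20 mm along the vice's x for each turn of the handwheel, towards the far jaw as the wheel turns clockwise.
- jaw_plate (a joint): How far the sliding jaw's rubber-faced steel plate is pressed back on its four short springs, in m: 0 slack (a 10 mm gap is seen behind the plate), 0.009 solid (gap 1 mm). 6 N per mm. About half pressed, 0.0045, is a snug hold.
- far_jaw: The fixed far jaw of the vice: upright white plastic block 80 mm wide (116 mm at its foot) with a flat rubber face, up to 95 mm above the worktop, at x = 88 to 115 mm in the vice's frame (its own frame is the vice's).
- lemon: A lemon, 78 x 55 x 56 mm, a bystander; origin under its middle.
- garlic: A garlic bulb, 60 x 57 x 58 mm, a bystander; origin under its middle.
- onion: An onion, 82 x 83 x 94 mm, a bystander; origin under its middle.
Not all that is in view belongs to the job. Leave any purple look-alike of the spice_jar alone.

How it is judged (in metres and radians):
On the way, in this order (a step that is already met when the one before it is completed fails the run):
1. the jar stands upright on the board between the jaws, let go, not yet touched by the sliding jaw (z of spice_jar in the frame of jar_spot between -0.004 and 0.004 m and angle between spice_jar's own z axis and vertical below 0.1 rad and x of spice_jar in the frame of jar_spot between -0.035 and 0.004 m and y of spice_jar in the frame of jar_spot between -0.015 and 0.015 m and contact force between the fingers and spice_jar below 0.1 N and value of joint jaw_plate below 0.0003 m), for 0.2 s.
2. the sliding jaw has been wound up and holds the jar against the far jaw (z of spice_jar in the frame of jar_spot between -0.004 and 0.004 m and angle between spice_jar's own z axis and vertical below 0.1 rad and horizontal distance between spice_jar and jar_spot below 0.014 m and value of joint jaw_plate between 0.001 and 0.008 m and contact force between spice_jar and far_jaw above 4 N), for 0.2 s.
At the end, for the whole second after the job is handed in: the jar stands upright (within 0.1 rad) on the board, within 14 mm of its place against the middle of the far jaw, with the jaw's plate pressed back 1 to 8 mm on its springs and the jar pressed against the far jaw by more than 4 N, at rest, everything let go (all of step 2 and linear speed of spice_jar below 0.01 m/s and velocity of joint handwheel between -0.1 and 0.1 rad/s); the robot touches nothing.
It fails at once if the springs behind the jaw's plate are pressed solid (value of joint jaw_plate above 0.0088 m).
It fails at once if the jar is tipped by more than 0.6 rad (angle between spice_jar's own z axis and vertical above 0.6 rad).
It fails at once if the lemon is moved by more than 4 cm (distance of lemon from where it was at the start of the episode above 0.04 m).
It fails at once if the garlic is moved by more than 4 cm (distance of garlic from where it was at the start of the episode above 0.04 m).
It fails at once if the onion is moved by more than 4 cm (distance of onion from where it was at the start of the episode above 0.04 m).
It also fails if it takes over 72 s, if anything falls off the work surface, if the arm or the gripper's body presses on something with over 40 N, if the wrist force passes 120 N, or if a joint passes its speed limit or range.

## Working session

There is one attempt and no reset: what is moved stays moved. The work goes in short steps, Python scripts to look and compute and a tool call to move; the robot and the scene stay as the last step left them, time stands still between calls to the robot, and variables do not carry over. Pictures are saved under pics/ and viewed, at most 10 in all, crops included, and the job is handed in when it is done.

Besides the shell and the picture viewer there is one more tool, called after ">>>" by a JSON object that holds its "api" and its "payload", one argument or row to a line. send_rows: Moves the arm, as the interface text tells. Its arguments: {"type":"object","properties":{"steps":{"type":"array"},"hand":{"type":"number"},"grip_force":{"type":"number"}},"required":["steps"]}

```bash
ls; mkdir -p pics
cat > h.py <<'E'
import numpy as np, cv2
from station import *
def snap(n,f=None):
    im=camera(n)
    if f: cv2.imwrite('pics/'+f,im[:,:,::-1])
    return im
def proj(n,p):
    c=get_calibration(n);M=np.linalg.inv(np.array(c['cam_to_world']));q=M[:3,:3]@p+M[:3,3]
    f=192/np.tan(np.radians(c['vfov']/2));return np.round([c['cx']+f*q[0]/q[2],c['cy']+f*q[1]/q[2]])
def find(n,qs,fn=spot_point,k=2):
    M=np.array(get_calibration(n)['cam_to_world'])
    for q in qs:
        for d in fn(n,q)[:k]:
            w=M[:3,:3]@d['location']+M[:3,3]
            print(n,q,round(d['score'],2),np.round(w,4),proj(n,w) if n!='wrist' else '')
E
python3 - <<'E'
from h import *
a=snap('scene');b=snap('top')
cv2.imwrite('pics/a.png',cv2.resize(np.vstack([a,b])[:,:,::-1],(400,600)) if 0 else np.hstack([cv2.resize(a,(400,300)),cv2.resize(b,(400,300))])[:,:,::-1])
for n in('scene','top'): find(n,['spice_jar','vice','jar_spot','jaw_face','wheel_centre','handle_mid','lemon','garlic','onion'])
print(tip_extent, state())
E
```

```text
pics
scene spice_jar 0.97 [0.5282 0.3108 0.0027] [169. 180.]
scene spice_jar 0.77 [4.185e-01 3.157e-01 3.000e-04] [139. 194.]
scene vice 0.89 [0.5992 0.0349 0.0012] [248. 206.]
scene jar_spot 0.72 [ 0.6282 -0.027   0.0268] [271. 204.]
scene jar_spot 0.38 [0.5291 0.3114 0.0016] [169. 180.]
scene jaw_face 0.56 [0.6053 0.0263 0.0626] [252. 189.]
scene wheel_centre 0.79 [0.5565 0.124  0.0865] [215. 176.]
scene handle_mid 0.55 [0.527  0.148  0.0447] [203. 189.]
scene lemon 0.86 [ 0.5483 -0.3433 -0.0009] [347. 281.]
scene garlic 0.69 [ 0.6751  0.3019 -0.0064] [205. 166.]
scene onion 0.69 [ 0.6804 -0.2846  0.0012] [357. 243.]
top spice_jar 0.81 [ 5.891e-01  4.005e-01 -2.000e-04] [142. 196.]
top spice_jar 0.79 [0.4713 0.382  0.003 ] [147. 231.]
top vice 0.93 [ 0.6016  0.0348 -0.0009] [253. 189.]
top vice 0.26 [0.5331 0.1477 0.0455] [218. 208.]
top jar_spot 0.95 [ 0.6277 -0.0284  0.0261] [273. 179.]
top jaw_face 0.67 [0.6046 0.0285 0.0603] [255. 184.]
top wheel_centre 0.86 [0.5638 0.1174 0.0842] [227. 197.]
top handle_mid 0.64 [0.535  0.1477 0.047 ] [218. 208.]
top lemon 0.78 [ 0.5517 -0.3401
[... 260 characters left out ...]
.32544097]), 'qd': array([ 0.11567036,  0.04775305,  0.00168327,  0.05839016, -0.06584466,
       -0.07158614, -0.04880346]), 'tau': array([ 6.89847493e-04, -8.82963753e+01,  1.23470295e+00, -2.36396742e+01,
        1.72121718e-02,  1.27579802e-03,  7.88042007e-05]), 'tool_pos': array([0.16157941, 0.55179796, 0.23928066]), 'eef_rot': array([[-9.59696738e-01,  2.81037667e-01,  4.21649947e-06],
       [ 2.81037665e-01,  9.59696733e-01, -1.09485114e-04],
       [-3.48160017e-05, -1.03887512e-04, -9.99999994e-01]]), 'contact_force': array([ 0.00923481, -0.12493485, -0.10474446]), 'moment': array([-0.00964079,  0.02019199,  0.05378788]), 'gripper_force': 0.0, 'gripper_width': 0.08524653060238788}
```

View pics/a.png

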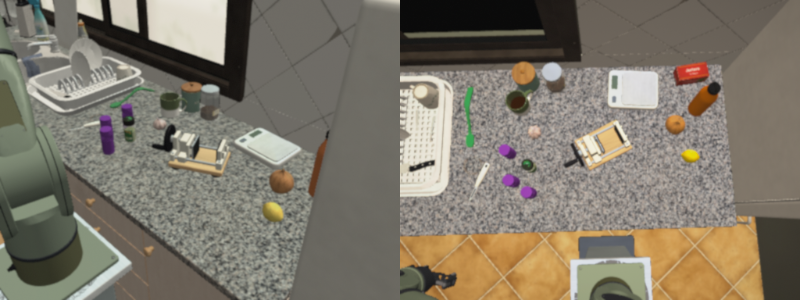

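Run:
```python
from h import *
a=snap('scene');b=snap('top')
c1=cv2.resize(a[125:225,110:290],(720,400)) ; 
c1=cv2.resize(a[120:220,115:245],(400,308));c2=cv2.resize(b[165:255,135:265],(400,277))
c2=np.vstack([c2,np.zeros((31,400,3),np.uint8)])
cv2.imwrite('pics/b.png',np.hstack([c1,c2])[:,:,::-1])
find('top',['spice_jar'],k=5);find('scene',['spice_jar'],k=5)
for n in('scene','top'):find(n,['vice','jar_spot','jaw_face','wheel_centre','handle_mid','jaw','far_jaw','garlic'],k=1)
```

```text
top spice_jar 0.85 [0.5236 0.3057 0.0023] [171. 215.]
top spice_jar 0.74 [0.4701 0.3803 0.004 ] [147. 232.]
top spice_jar 0.69 [ 0.5878  0.401  -0.0016] [142. 196.]
top spice_jar 0.69 [ 4.212e-01  3.139e-01 -4.000e-04] [168. 247.]
scene spice_jar 0.64 [ 0.4182  0.315  -0.0006] [139. 194.]
scene spice_jar 0.56 [0.5261 0.3125 0.0041] [168. 179.]
scene vice 0.93 [ 6.007e-01  3.300e-02 -3.000e-04] [249. 207.]
scene jar_spot 0.68 [ 0.6293 -0.0262  0.0271] [271. 203.]
scene jaw_face 0.67 [0.6037 0.0231 0.065 ] [252. 189.]
scene wheel_centre 0.78 [0.5611 0.1269 0.0849] [216. 175.]
scene handle_mid 0.67 [0.5298 0.1479 0.0472] [203. 188.]
scene jaw 0.75 [0.6076 0.0249 0.0287] [252. 199.]
scene far_jaw 0.67 [0.5256 0.3092 0.0024] [168. 180.]
scene garlic 0.5 [ 0.6715  0.3036 -0.0045] [204. 165.]
top vice 0.79 [ 0.6022  0.0351 -0.0016] [253. 189.]
top jar_spot 0.62 [ 0.6271 -0.0321  0.0257] [274. 179.]
top jaw_face 0.69 [0.6043 0.0268 0.0604] [256. 184.]
top wheel_centre 0.62 [ 0.6265 -0.0275  0.0277] [272. 179.]
top handle_mid 0.5 [0.5377 0.1494 0.0473] [217. 207.]
top jaw 0.64 [0.6058 0.0259 0.0255] [256. 186.]
top garlic 0.67 [0.6676 0.2928 0.0027] [175. 171.]
```

View pics/b.png

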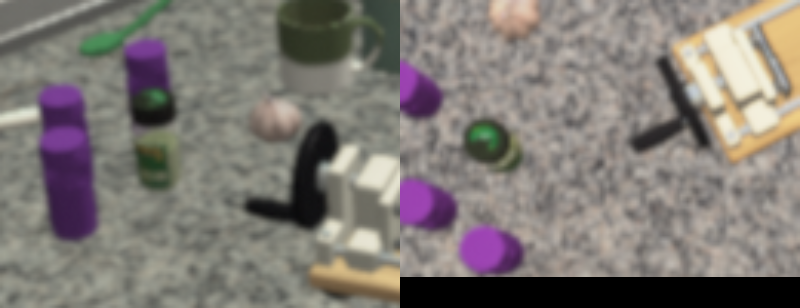

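Candidates in the scene picture: purple jars at about (128,148), (135,165) and (162,140), and the clear jar with the black cap at (165,160). I choose the black-capped one at (0.526, 0.309); the crop shows clear glass with a label. The handle is near the bottom.

```bash
cat >> h.py <<'E'
from scipy.spatial.transform import Rotation as Ro
def RV(a=24.5,lean=0):
    a=np.radians(a);l=np.radians(lean)
    xv=np.array([np.sin(a),-np.cos(a),0]);yv=np.array([np.cos(a),np.sin(a),0])
    z=-np.cos(l)*np.array([0,0,1])+np.sin(l)*xv
    return np.column_stack([np.cross(yv,z),yv,z]),xv,yv
def plan(wps,start=None):
    """wps: list of (pos,R,n)"""
    s=state();p,R=start or (s['tool_pos'],s['eef_rot']);rows=[]
    for q,Q,n in wps:
        rv=Ro.from_matrix(R.T@Q).as_rotvec()
        for i in range(n):
            Rn=R@Ro.from_rotvec(rv/n*i).as_matrix()
            rows.append(list(np.round(np.r_[Rn.T@(np.array(q)-p)/n*100,rv/n],3)))
        p,R=np.array(q),Q
    for i in range(0,len(rows),5): print([[float(v) for v in r] for r in rows[i:i+5]])
E
python3 - <<'E'
from h import *
R,_,_=RV()
plan([([.526,.3095,.18],R,10)])
E
```

```text
[[-4.178, -1.301, 0.593, -0.0, 0.0, 0.086], [-4.275, -0.938, 0.593, -0.0, 0.0, 0.086], [-4.339, -0.568, 0.593, -0.0, 0.0, 0.086], [-4.372, -0.194, 0.593, -0.0, 0.0, 0.086], [-4.373, 0.181, 0.593, -0.0, 0.0, 0.086]]
[[-4.341, 0.556, 0.593, -0.0, 0.0, 0.086], [-4.277, 0.926, 0.593, -0.0, 0.0, 0.086], [-4.182, 1.289, 0.593, -0.0, 0.0, 0.086], [-4.056, 1.643, 0.593, -0.0, 0.0, 0.086], [-3.9, 1.984, 0.593, -0.0, 0.0, 0.086]]
```

>>> {"api": "send_rows", "payload": {
  "steps": [
    [-4.18,-1.3,0.59,0,0,0.086],
    [-4.28,-0.94,0.59,0,0,0.086],
    [-4.34,-0.57,0.59,0,0,0.086],
    [-4.37,-0.19,0.59,0,0,0.086],
    [-4.37,0.18,0.59,0,0,0.086]
  ],
  "hand": 1
}}

```text
time: 2.62
tool_pos: [0.3449, 0.4298, 0.2097]
eef_rot: [[-0.753, 0.658, 0.0], [0.658, 0.753, 0.0], [0.0, 0.0, -1.0]]
contact_force: [0.8, -0.2, 0.1]
gripper_width: 0.0855
gripper_force: 0.0
```

>>> {"api": "send_rows", "payload": {
  "steps": [
    [-4.34,0.56,0.59,0,0,0.086],
    [-4.28,0.93,0.59,0,0,0.086],
    [-4.18,1.29,0.59,0,0,0.086],
    [-4.06,1.64,0.59,0,0,0.086],
    [-3.9,1.98,0.59,0,0,0.086]
  ]
}}

```text
time: 3.25
tool_pos: [0.527, 0.3084, 0.1801]
eef_rot: [[-0.411, 0.912, 0.0], [0.912, 0.411, 0.0], [0.0, 0.0, -1.0]]
contact_force: [-0.2, 1.2, -0.2]
gripper_width: 0.0851
gripper_force: 0.0
```

Run:
```python
from h import *
snap('wrist','w1.png')
find('wrist',['spice_jar','handle_mid','wheel_centre'],k=4)
s=state();print(s['tool_pos'],s['time'])
R,_,_=RV()
plan([([.526,.3095,.057],R,5)])
```

```text
wrist spice_jar 0.76 [0.426  0.3043 0.0029] 
wrist spice_jar 0.68 [ 4.712e-01  3.797e-01 -2.000e-04] 
wrist spice_jar 0.64 [ 0.5866  0.3968 -0.0016] 
wrist spice_jar 0.58 [ 0.5243  0.3098 -0.0025] 
wrist handle_mid 0.81 [0.5294 0.1397 0.0415] 
[0.52596813 0.30898788 0.1800069 ] 3.45
[[0.009, 0.006, 2.46, -0.0, -0.0, -0.0], [0.009, 0.006, 2.46, -0.0, -0.0, -0.0], [0.009, 0.006, 2.46, -0.0, -0.0, -0.0], [0.009, 0.005, 2.46, -0.0, -0.0, -0.0], [0.009, 0.005, 2.46, -0.0, -0.0, -0.0]]
```

View pics/w1.png

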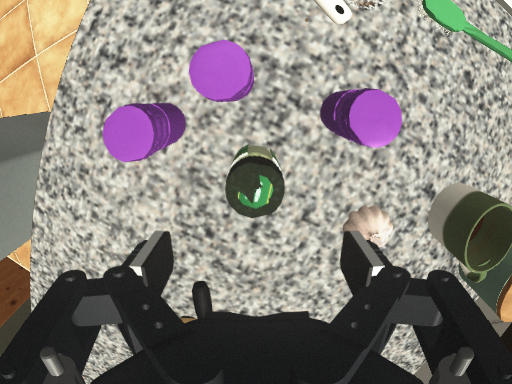

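The wrist view shows the black-capped jar at (255,190), centred between the fingers, with the purple ones clear of them. I descend and grip.

>>> {"api": "send_rows", "payload": {
  "steps": [
    [0,0,2.46,0,0,0],
    [0,0,2.46,0,0,0],
    [0,0,2.46,0,0,0],
    [0,0,2.46,0,0,0],
    [0,0,2.46,0,0,0]
  ]
}}

```text
time: 4.08
tool_pos: [0.525, 0.3105, 0.0568]
eef_rot: [[-0.415, 0.91, -0.0], [0.91, 0.415, 0.001], [0.001, 0.0, -1.0]]
contact_force: [-0.5, -0.0, 0.3]
gripper_width: 0.0856
gripper_force: 0.0
```

>>> {"api": "send_rows", "payload": {
  "steps": [
    [0,0,0,0,0,0],
    [0,0,0,0,0,0],
    [0,0,0,0,0,0],
    [0,0,0,0,0,0],
    [0,0,0,0,0,0]
  ],
  "hand": 0,
  "grip_force": 30
}}

```text
time: 4.7
tool_pos: [0.5262, 0.3099, 0.0586]
eef_rot: [[-0.413, 0.911, 0.001], [0.911, 0.413, 0.001], [0.001, 0.002, -1.0]]
contact_force: [-2.0, 0.2, 8.4]
gripper_width: 0.0444
gripper_force: 28.1
```

>>> {"api": "send_rows", "payload": {
  "steps": [
    [0,0,0,0,0,0],
    [0,0,-1,0,0,0],
    [0,0,-3,0,0,0],
    [0,0,-4,0,0,0],
    [0,0,-4,0,0,0]
  ]
}}

```text
time: 5.32
tool_pos: [0.5258, 0.3092, 0.1795]
eef_rot: [[-0.413, 0.911, 0.0], [0.911, 0.413, 0.0], [-0.0, 0.001, -1.0]]
contact_force: [1.5, 0.7, -1.0]
gripper_width: 0.0439
gripper_force: 29.2
```

Run:
```python
from h import *
import collections
s=state();print(s['tool_pos'],s['gripper_width'],s['gripper_force'])
D=collections.defaultdict(list)
for n in('scene','top'):
  M=np.array(get_calibration(n)['cam_to_world'])
  for k in range(5):
    camera(n)
    for q in ['vice','jar_spot','jaw_face','wheel_centre','handle_mid','jaw']:
        for d in spot_point(n,q)[:1]:
            D[n,q].append(M[:3,:3]@d['location']+M[:3,3])
for k,v in D.items(): print(k,np.round(np.median(v,0),4),np.round(np.std(v,0),4))
```

```text
[0.52578117 0.30920602 0.17946466] 0.0438750997044099 29.23341799294576
('scene', 'vice') [0.5999 0.0328 0.0023] [0.0016 0.0019 0.002 ]
('scene', 'jar_spot') [ 0.6295 -0.0276  0.0269] [0.0009 0.0021 0.0014]
('scene', 'jaw_face') [0.6044 0.024  0.0653] [0.0014 0.0016 0.0014]
('scene', 'wheel_centre') [0.5591 0.1256 0.0857] [0.0177 0.0416 0.0087]
('scene', 'handle_mid') [0.5293 0.148  0.0433] [0.0078 0.1965 0.0179]
('scene', 'jaw') [0.6078 0.0274 0.0275] [0.0013 0.0009 0.0019]
('top', 'vice') [ 0.6024  0.0328 -0.0018] [0.0013 0.0008 0.0025]
('top', 'jar_spot') [ 0.6259 -0.0287  0.0264] [0.0011 0.0007 0.0014]
('top', 'jaw_face') [0.6037 0.0282 0.0629] [0.001  0.002  0.0009]
('top', 'wheel_centre') [0.5606 0.1202 0.0848] [0.0483 0.1635 0.0332]
('top', 'handle_mid') [0.5343 0.149  0.0464] [0.0017 0.0008 0.0017]
('top', 'jaw') [0.6043 0.0231 0.0268] [0.0016 0.0008 0.0014]
```

Run:
```python
from h import *
R,_,_=RV(24.2)
plan([([.54,.275,.25],R,3),([.6244,-.0209,.25],R,7)])
```

```text
[[-1.235, -0.043, -2.423, -0.0, 0.0, 0.001], [-1.235, -0.042, -2.423, -0.0, 0.0, 0.001], [-1.235, -0.04, -2.423, -0.0, 0.0, 0.001], [-4.35, -0.633, 0.0, 0.0, 0.0, 0.0], [-4.35, -0.633, 0.0, 0.0, 0.0, 0.0]]
[[-4.35, -0.633, 0.0, 0.0, 0.0, 0.0], [-4.35, -0.633, 0.0, 0.0, 0.0, 0.0], [-4.35, -0.633, 0.0, 0.0, 0.0, 0.0], [-4.35, -0.633, 0.0, 0.0, 0.0, 0.0], [-4.35, -0.633, 0.0, 0.0, 0.0, 0.0]]
```

>>> {"api": "send_rows", "payload": {
  "steps": [
    [-1.24,-0.04,-2.42,0,0,0],
    [-1.24,-0.04,-2.42,0,0,0.001],
    [-1.24,-0.04,-2.42,0,0,0],
    [-4.35,-0.63,0,0,0,0],
    [-4.35,-0.63,0,0,0,0]
  ]
}}

```text
time: 9.45
tool_pos: [0.5648, 0.1894, 0.2501]
eef_rot: [[-0.413, 0.911, 0.0], [0.911, 0.413, -0.0], [-0.0, 0.0, -1.0]]
contact_force: [1.6, 0.1, -1.0]
gripper_width: 0.0441
gripper_force: 29.3
```

>>> {"api": "send_rows", "payload": {
  "steps": [
    [-4.35,-0.63,0,0,0,0],
    [-4.35,-0.63,0,0,0,0],
    [-4.35,-0.63,0,0,0,0],
    [-4.35,-0.63,0,0,0,0],
    [-4.35,-0.63,0,0,0,0]
  ]
}}

```text
time: 10.07
tool_pos: [0.6258, -0.0221, 0.25]
eef_rot: [[-0.412, 0.911, 0.0], [0.911, 0.412, -0.0], [-0.0, 0.0, -1.0]]
contact_force: [-0.5, -0.5, -2.2]
gripper_width: 0.0443
gripper_force: 29.3
```

Run:
```python
from h import *
for i in range(2):
  snap('wrist','w2.png')
  find('wrist',['spice_jar','jar_spot','jaw_face','wheel_centre','handle_mid','vice'],k=1)
s=state();print(s['tool_pos'],s['time'])
plan([([.6244,-.0209,.0855],RV(24.2)[0],5)])
```

```text
wrist spice_jar 0.79 [ 0.6252 -0.0242  0.1843] 
wrist jar_spot 0.55 [ 0.6296 -0.0311  0.0268] 
wrist jaw_face 0.71 [0.6037 0.0203 0.0627] 
wrist wheel_centre 0.83 [0.5582 0.1178 0.0802] 
wrist vice 0.73 [ 0.6023  0.0261 -0.0037] 
wrist spice_jar 0.76 [ 0.618  -0.0139  0.188 ] 
wrist jar_spot 0.9 [ 0.6314 -0.025   0.0268] 
wrist jaw_face 0.95 [0.606  0.0292 0.0629] 
wrist wheel_centre 0.97 [0.5574 0.1208 0.0808] 
wrist handle_mid 0.39 [0.602  0.0273 0.0231] 
wrist vice 0.85 [ 0.6018  0.0309 -0.0013] 
[ 0.62547818 -0.02045402  0.24994593] 10.775
[[0.001, -0.023, 3.289, -0.0, 0.0, 0.001], [0.001, -0.023, 3.289, -0.0, 0.0, 0.001], [0.001, -0.023, 3.289, -0.0, 0.0, 0.001], [0.001, -0.023, 3.289, -0.0, 0.0, 0.001], [0.001, -0.023, 3.289, -0.0, 0.0, 0.001]]
```

View pics/w2.png

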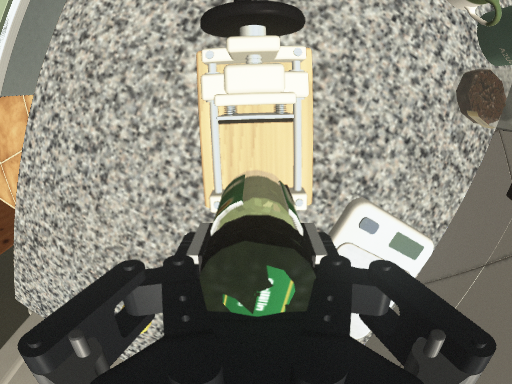

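The vice runs straight up the picture, centred under the hand at column about 256; the jar is lined up with it. I lower straight down.

>>> {"api": "send_rows", "payload": {
  "steps": [
    [0,0,4.0,0,0,0],
    [0,0,4.0,0,0,0],
    [0,0,4.0,0,0,0],
    [0,0,2.6,0,0,0],
    [0,0,1.4,0,0,0]
  ]
}}

```text
time: 11.4
tool_pos: [0.6252, -0.0206, 0.0888]
eef_rot: [[-0.412, 0.911, -0.001], [0.911, 0.412, -0.0], [0.0, -0.001, -1.0]]
contact_force: [0.2, -0.7, -2.5]
gripper_width: 0.0438
gripper_force: 29.3
```

>>> {"api": "send_rows", "payload": {
  "steps": [
    [0,0,0.2,0,0,0],
    [0,0,0.2,0,0,0],
    [0,0,0.1,0,0,0],
    [0,0,0.1,0,0,0],
    [0,0,0,0,0,0]
  ]
}}

```text
time: 12.02
tool_pos: [0.6258, -0.0208, 0.0846]
eef_rot: [[-0.412, 0.911, 0.001], [0.911, 0.412, -0.0], [-0.001, 0.001, -1.0]]
contact_force: [-2.0, -0.2, 5.3]
gripper_width: 0.0442
gripper_force: 29.8
```

>>> {"api": "send_rows", "payload": {
  "steps": [
    [0,0,0,0,0,0],
    [0,0,0,0,0,0],
    [0,0,0,0,0,0],
    [0,0,0,0,0,0],
    [0,0,-0.5,0,0,0]
  ],
  "hand": 1
}}

```text
time: 12.65
tool_pos: [0.6253, -0.0207, 0.0888]
eef_rot: [[-0.412, 0.911, -0.001], [0.911, 0.412, -0.0], [0.0, -0.001, -1.0]]
contact_force: [-1.0, -0.2, 0.3]
gripper_width: 0.0856
gripper_force: 0.0
```

>>> {"api": "send_rows", "payload": {
  "steps": [
    [0,0,-2,0,0,0],
    [0,0,-4,0,0,0],
    [0,0,-4,0,0,0],
    [0,0,-4,0,0,0],
    [0,0,-2,0,0,0]
  ]
}}

```text
time: 13.28
tool_pos: [0.6259, -0.0208, 0.2515]
eef_rot: [[-0.412, 0.911, 0.003], [0.911, 0.412, -0.0], [-0.001, 0.002, -1.0]]
contact_force: [-0.1, 0.6, -1.3]
gripper_width: 0.0856
gripper_force: 0.0
```

Run:
```python
from h import *
s=state();print(s['tool_pos'],s['time'])
snap('wrist','w3.png');find('wrist',['spice_jar','wheel_centre','handle_mid','jaw_face','jar_spot'])
b=snap('top');find('top',['spice_jar','wheel_centre','handle_mid'])
a=snap('scene');find('scene',['spice_jar','wheel_centre','handle_mid'])
cv2.imwrite('pics/c.png',np.hstack([cv2.resize(a[140:230,190:310],(400,300),interpolation=2),cv2.resize(b[155:230,200:300],(400,300),interpolation=2)])[:,:,::-1])
```

```text
[ 0.62585901 -0.02076718  0.25145085] 13.275
wrist spice_jar 0.76 [ 0.6207 -0.0147  0.0236] 
wrist wheel_centre 0.91 [0.5576 0.1234 0.0828] 
wrist jaw_face 0.91 [0.6079 0.0302 0.0656] 
top spice_jar 0.75 [ 0.5893  0.4003 -0.001 ] [142. 196.]
top spice_jar 0.69 [ 0.4226  0.3088 -0.0024] [170. 246.]
top wheel_centre 0.77 [0.5594 0.1215 0.0881] [225. 198.]
top handle_mid 0.42 [0.5326 0.1491 0.0439] [218. 209.]
scene spice_jar 0.93 [ 0.417   0.3167 -0.0006] [138. 194.]
scene spice_jar 0.86 [ 0.6303 -0.0195  0.0321] [269. 201.]
scene wheel_centre 0.93 [0.5576 0.1286 0.0866] [214. 175.]
scene handle_mid 0.6 [0.5311 0.1466 0.0439] [204. 189.]
```

View pics/c.png

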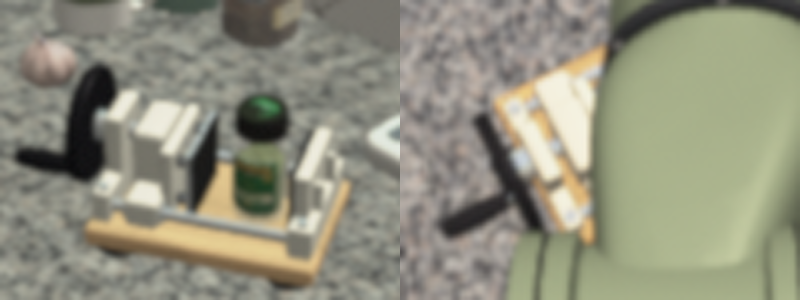

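The scene picture shows the jar upright between the jaws at (262,150 in the crop), with the handle low and to the front. The handle is 15 mm toward the robot from the bottom, so theta is about 2.76, which agrees with a jaw gap of 58.4 mm against the measured 59.

Run:
```python
from h import *
R,_,_=RV(24.2,35)
plan([([.506,.205,.23],R,8),([.506,.205,.136],R,2)])
```

```text
[[3.186, -0.197, 0.235, 0.0, -0.076, 0.0], [3.195, -0.198, -0.009, 0.0, -0.076, 0.0], [3.185, -0.199, -0.253, 0.0, -0.076, 0.0], [3.156, -0.2, -0.495, 0.0, -0.076, 0.0], [3.109, -0.201, -0.734, 0.0, -0.076, 0.0]]
[[3.044, -0.202, -0.969, 0.0, -0.076, 0.0], [2.961, -0.204, -1.198, 0.0, -0.076, 0.0], [2.861, -0.205, -1.421, 0.0, -0.076, 0.0], [2.696, 0.0, 3.85, 0.0, 0.0, 0.0], [2.696, 0.0, 3.85, 0.0, 0.0, 0.0]]
```

>>> {"api": "send_rows", "payload": {
  "steps": [
    [3.19,-0.2,0.24,0,-0.076,0],
    [3.2,-0.2,0,0,-0.076,0],
    [3.19,-0.2,-0.25,0,-0.076,0],
    [3.16,-0.2,-0.5,0,-0.076,0],
    [3.11,-0.2,-0.73,0,-0.076,0]
  ]
}}

```text
time: 14.6
tool_pos: [0.5502, 0.1215, 0.2373]
eef_rot: [[-0.382, 0.911, 0.155], [0.845, 0.413, -0.34], [-0.373, 0.001, -0.928]]
contact_force: [1.3, 0.2, -0.7]
gripper_width: 0.0854
gripper_force: 0.0
```

>>> {"api": "send_rows", "payload": {
  "steps": [
    [3.04,-0.2,-0.97,0,-0.076,0],
    [2.96,-0.2,-1.2,0,-0.076,0],
    [2.86,-0.2,-1.42,0,-0.076,0],
    [2.7,0,3.85,0,0,0],
    [2.7,0,3.85,0,0,0]
  ]
}}

```text
time: 15.22
tool_pos: [0.5055, 0.2062, 0.135]
eef_rot: [[-0.339, 0.91, 0.237], [0.748, 0.414, -0.52], [-0.571, 0.001, -0.821]]
contact_force: [0.5, -0.0, -0.8]
gripper_width: 0.0854
gripper_force: 0.0
```

Run:
```python
from h import *
s=state();print(s['tool_pos'],s['time'],np.round(s['eef_rot'],3),np.round(s['q'],1))
for i in range(2):
  snap('wrist','w4.png');find('wrist',['wheel_centre','handle_mid'])
camera('scene');find('scene',['wheel_centre','handle_mid'])
R,xv,yv=RV(24.2,35)
plan([(np.array([.5315,.1478,.0465])+.011*R[:,2],R,5)])
```

```text
[0.50545107 0.20617697 0.1349609 ] 15.225 [[-0.339  0.91   0.237]
 [ 0.748  0.414 -0.52 ]
 [-0.571  0.001 -0.821]] [-58.2  56.9  31.3  96.6  12.4  40.2 -23.6]
wrist wheel_centre 0.64 [0.5538 0.122  0.0764] 
wrist wheel_centre 0.56 [0.559  0.1237 0.0845] 
wrist wheel_centre 0.39 [ 0.6826 -0.2817  0.0026] 
wrist handle_mid 0.92 [0.5296 0.1478 0.0478] 
scene wheel_centre 0.79 [0.5568 0.1255 0.0835] [215. 177.]
scene wheel_centre 0.67 [ 0.6289 -0.0201  0.0268] [269. 203.]
scene handle_mid 0.44 [0.5286 0.1461 0.0484] [203. 188.]
[[0.001, -0.016, 2.436, 0.001, -0.001, 0.0], [0.003, -0.015, 2.436, 0.001, -0.001, 0.0], [0.005, -0.014, 2.436, 0.001, -0.001, 0.0], [0.007, -0.012, 2.436, 0.001, -0.001, 0.0], [0.008, -0.011, 2.436, 0.001, -0.001, 0.0]]
```

View pics/w4.png

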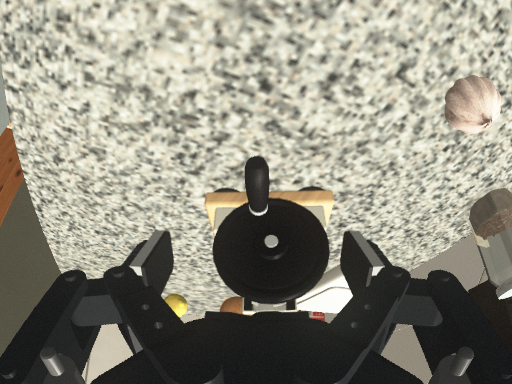

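The handle, at (257,185), is centred between the fingers, and the wheel centre is at (271,240). I go down the tool axis and grip.

>>> {"api": "send_rows", "payload": {
  "steps": [
    [0,-0.01,3.2,0,0,0],
    [0,-0.01,3.0,0,0,0],
    [0,-0.01,2.6,0,0,0],
    [0,-0.01,2.0,0,0,0],
    [0,-0.01,1.4,0,0,0]
  ]
}}

```text
time: 16.3
tool_pos: [0.5343, 0.1413, 0.0361]
eef_rot: [[-0.338, 0.911, 0.236], [0.748, 0.412, -0.52], [-0.571, 0.001, -0.821]]
contact_force: [0.0, -0.5, 0.1]
gripper_width: 0.085
gripper_force: 0.0
```

>>> {"api": "send_rows", "payload": {
  "steps": [
    [0,0,0,0,0,0],
    [0,0,0,0,0,0],
    [0,0,0,0,0,0],
    [0,0,0,0,0,0],
    [0,0,0,0,0,0]
  ],
  "hand": 0,
  "grip_force": 40
}}

```text
time: 16.92
tool_pos: [0.5341, 0.1422, 0.0365]
eef_rot: [[-0.339, 0.911, 0.236], [0.748, 0.413, -0.52], [-0.571, 0.001, -0.821]]
contact_force: [-2.5, 3.4, 6.6]
gripper_width: 0.0193
gripper_force: 38.7
```

>>> {"api": "send_rows", "payload": {
  "steps": [
    [0,0,0,0,0,0],
    [0,0,0,0,0,0],
    [0,0,0,0,0,0],
    [0,0,0,0,0,0],
    [0,0,0,0,0,0]
  ]
}}

```text
time: 17.55
tool_pos: [0.5341, 0.1421, 0.0365]
eef_rot: [[-0.339, 0.911, 0.236], [0.748, 0.413, -0.52], [-0.571, 0.001, -0.821]]
contact_force: [-2.3, 4.0, 6.2]
gripper_width: 0.019
gripper_force: 38.7
```

```bash
cat >> h.py <<'E'
def crank(th0,dth,n,r=.041,R=None):
    R=state()['eef_rot'] if R is None else R
    _,xv,yv=RV(24.2)
    P=lambda t:100*r*(-np.sin(t)*yv+np.cos(t)*np.array([0,0,1]))
    rows=[[float(v) for v in np.round(R.T@(P(th0+dth*(i+1))-P(th0+dth*i)),2)]+[0,0,0] for i in range(n)]
    for i in range(0,n,5): print(round(th0+dth*(i+5),2),rows[i:i+5])
E
python3 - <<'E'
from h import *
crank(2.76,.25,5);crank(4.01,.3,15)
E
```

```text
4.01 [[0.15, 0.99, 0.22, 0, 0, 0], [0.0, 1.02, 0.01, 0, 0, 0], [-0.14, 0.99, -0.2, 0, 0, 0], [-0.28, 0.9, -0.4, 0, 0, 0], [-0.4, 0.75, -0.57, 0, 0, 0]]
5.51 [[-0.6, 0.64, -0.85, 0, 0, 0], [-0.68, 0.31, -0.97, 0, 0, 0], [-0.7, -0.06, -1.0, 0, 0, 0], [-0.66, -0.42, -0.95, 0, 0, 0], [-0.56, -0.74, -0.8, 0, 0, 0]]
7.01 [[-0.41, -0.99, -0.59, 0, 0, 0], [-0.22, -1.16, -0.32, 0, 0, 0], [-0.01, -1.23, -0.03, 0, 0, 0], [0.19, -1.18, 0.27, 0, 0, 0], [0.38, -1.03, 0.55, 0, 0, 0]]
8.51 [[0.54, -0.78, 0.77, 0, 0, 0], [0.65, -0.47, 0.93, 0, 0, 0], [0.7, -0.12, 1.0, 0, 0, 0], [0.68, 0.25, 0.99, 0, 0, 0], [0.61, 0.59, 0.88, 0, 0, 0]]
```

>>> {"api": "send_rows", "payload": {
  "steps": [
    [0.15,0.99,0.22,0,0,0],
    [0,1.02,0.01,0,0,0],
    [-0.14,0.99,-0.2,0,0,0],
    [-0.28,0.9,-0.4,0,0,0],
    [-0.4,0.75,-0.57,0,0,0]
  ]
}}

```text
time: 18.18
tool_pos: [0.5727, 0.1603, 0.0479]
eef_rot: [[-0.339, 0.913, 0.228], [0.747, 0.409, -0.524], [-0.571, -0.007, -0.821]]
contact_force: [-42.2, 6.5, 24.5]
gripper_width: 0.019
gripper_force: 41.3
```

>>> {"api": "send_rows", "payload": {
  "steps": [
    [-0.6,0.64,-0.85,0,0,0],
    [-0.68,0.31,-0.97,0,0,0],
    [-0.7,-0.06,-1.0,0,0,0],
    [-0.66,-0.42,-0.95,0,0,0],
    [-0.56,-0.74,-0.8,0,0,0]
  ]
}}

```text
time: 18.8
tool_pos: [0.5724, 0.1606, 0.1025]
eef_rot: [[-0.341, 0.911, 0.233], [0.748, 0.413, -0.519], [-0.569, -0.002, -0.822]]
contact_force: [-7.2, 3.5, -11.9]
gripper_width: 0.019
gripper_force: 39.3
```

Run:
```python
from h import *
_,xv,yv=RV(24.2);c=np.array([.5595,.1225,.085])
for p in ([.5341,.1421,.0365],state()['tool_pos']): 
  d=np.array(p)-c; print(d@xv,d@yv,d[2])
camera('scene');find('scene',['handle_mid','jaw_face','spice_jar'])
```

```text
-0.028289599336552496 -0.015133359487480886 -0.04850000000000001
-0.029431396784253643 0.027387467451928767 0.01748331892079945
scene handle_mid 0.41 [0.5707 0.1659 0.1111] [209. 162.]
scene jaw_face 0.59 [0.6075 0.0181 0.0636] [254. 190.]
scene jaw_face 0.39 [0.6092 0.0197 0.0293] [254. 199.]
scene spice_jar 0.83 [ 0.4183  0.3159 -0.0015] [139. 195.]
scene spice_jar 0.66 [ 0.6289 -0.0208  0.0288] [269. 202.]
```

Run:
```python
from h import *
R=state()['eef_rot'];_,xv,yv=RV(24.2);Z=np.array([0,0,1])
p=3.18*yv+2.87*Z   # commanded now, cm from the fitted centre
rows=[];t=5.45
for i in range(20):
    t+=.3;q=4.1*(-np.sin(t)*yv+np.cos(t)*Z)
    rows.append([float(v) for v in np.round(R.T@(q-p),2)]+[0,0,0]);p=q
    if i%5==4: print(round(t,2),np.round([-41*np.sin(t),41*np.cos(t)],1),rows[i-4:i+1])
```

```text
6.95 [-25.4  32.2] [[-0.37, -1.1, -0.54, 0, 0, 0], [-0.26, -1.14, -0.38, 0, 0, 0], [-0.05, -1.22, -0.08, 0, 0, 0], [0.15, -1.2, 0.22, 0, 0, 0], [0.35, -1.06, 0.5, 0, 0, 0]]
8.45 [-33.9 -23. ] [[0.51, -0.84, 0.73, 0, 0, 0], [0.63, -0.53, 0.91, 0, 0, 0], [0.69, -0.18, 1.0, 0, 0, 0], [0.69, 0.18, 1.0, 0, 0, 0], [0.63, 0.53, 0.91, 0, 0, 0]]
9.95 [ 20.6 -35.5] [[0.51, 0.83, 0.74, 0, 0, 0], [0.35, 1.06, 0.5, 0, 0, 0], [0.15, 1.2, 0.22, 0, 0, 0], [-0.06, 1.22, -0.08, 0, 0, 0], [-0.26, 1.14, -0.37, 0, 0, 0]]
11.45 [36.8 18. ] [[-0.44, 0.95, -0.63, 0, 0, 0], [-0.58, 0.68, -0.83, 0, 0, 0], [-0.67, 0.35, -0.96, 0, 0, 0], [-0.7, -0.01, -1.01, 0, 0, 0], [-0.66, -0.37, -0.96, 0, 0, 0]]
```

>>> {"api": "send_rows", "payload": {
  "steps": [
    [-0.37,-1.1,-0.54,0,0,0],
    [-0.26,-1.14,-0.38,0,0,0],
    [-0.05,-1.22,-0.08,0,0,0],
    [0.15,-1.2,0.22,0,0,0],
    [0.35,-1.06,0.5,0,0,0]
  ]
}}

```text
time: 19.62
tool_pos: [0.5216, 0.1359, 0.1079]
eef_rot: [[-0.338, 0.911, 0.237], [0.748, 0.413, -0.52], [-0.572, 0.001, -0.82]]
contact_force: [-1.2, 0.2, 8.4]
gripper_width: 0.0189
gripper_force: 41.2
```

>>> {"api": "send_rows", "payload": {
  "steps": [
    [0.51,-0.84,0.73,0,0,0],
    [0.63,-0.53,0.91,0,0,0],
    [0.69,-0.18,1.0,0,0,0],
    [0.69,0.18,1.0,0,0,0],
    [0.63,0.53,0.91,0,0,0]
  ]
}}

```text
time: 20.25
tool_pos: [0.5144, 0.1323, 0.0512]
eef_rot: [[-0.339, 0.911, 0.236], [0.747, 0.413, -0.521], [-0.572, -0.0, -0.82]]
contact_force: [3.1, 1.5, 9.0]
gripper_width: 0.0186
gripper_force: 41.4
```

>>> {"api": "send_rows", "payload": {
  "steps": [
    [0.51,0.83,0.74,0,0,0],
    [0.35,1.06,0.5,0,0,0],
    [0.15,1.2,0.22,0,0,0],
    [-0.06,1.22,-0.08,0,0,0],
    [-0.26,1.14,-0.37,0,0,0]
  ]
}}

```text
time: 20.88
tool_pos: [0.5629, 0.1556, 0.0394]
eef_rot: [[-0.339, 0.911, 0.233], [0.748, 0.412, -0.521], [-0.571, -0.002, -0.821]]
contact_force: [-26.7, 8.8, 24.3]
gripper_width: 0.0193
gripper_force: 42.9
```

Run:
```python
from h import *
from scipy.optimize import least_squares
s=state();_,xv,yv=RV(24.2);c=np.array([.5595,.1225,.085]);d=s['tool_pos']-c
print(1e3*d@xv,1e3*d@yv+3.1,1e3*d[2]+9.8,s['contact_force'],np.round(s['eef_rot'],3))
camera('scene');find('scene',['handle_mid','jaw_face','spice_jar'])
```

```text
-28.785483081298175 19.728913116895 -35.830971806964214 [-26.73655826   8.8120007   24.34912452] [[-0.339  0.911  0.233]
 [ 0.748  0.412 -0.521]
 [-0.571 -0.002 -0.821]]
scene jaw_face 0.44 [0.6133 0.0054 0.0664] [259. 190.]
scene spice_jar 0.94 [0.4179 0.3168 0.0023] [139. 194.]
scene spice_jar 0.89 [ 0.6277 -0.0212  0.0278] [269. 203.]
```

Run:
```python
from h import *
R=state()['eef_rot'];_,xv,yv=RV(24.2);Z=np.array([0,0,1])
p=2.13*yv-3.67*Z
rows=[];t=9.95
for i in range(20):
    t+=.3 if i<10 else .21 if i<15 else .14 ;q=4.1*(-np.sin(t)*yv+np.cos(t)*Z)
    rows.append([float(v) for v in np.round(R.T@(q-p),2)]+[0,0,0]);p=q
    if i%5==4: print(round(t,2),np.round([-41*np.sin(t),41*np.cos(t)],1),rows[i-4:i+1])
```

```text
11.45 [36.8 18. ] [[-0.51, 0.88, -0.73, 0, 0, 0], [-0.58, 0.69, -0.83, 0, 0, 0], [-0.67, 0.36, -0.96, 0, 0, 0], [-0.7, -0.01, -1.01, 0, 0, 0], [-0.67, -0.37, -0.96, 0, 0, 0]]
12.95 [-15.3  38. ] [[-0.57, -0.7, -0.83, 0, 0, 0], [-0.43, -0.96, -0.62, 0, 0, 0], [-0.25, -1.14, -0.36, 0, 0, 0], [-0.04, -1.22, -0.07, 0, 0, 0], [0.16, -1.19, 0.23, 0, 0, 0]]
14.0 [-40.6   5.6] [[0.23, -0.76, 0.33, 0, 0, 0], [0.32, -0.66, 0.45, 0, 0, 0], [0.39, -0.53, 0.56, 0, 0, 0], [0.44, -0.38, 0.63, 0, 0, 0], [0.48, -0.21, 0.68, 0, 0, 0]]
14.7 [-34.7 -21.9] [[0.33, -0.04, 0.47, 0, 0, 0], [0.33, 0.04, 0.47, 0, 0, 0], [0.32, 0.12, 0.46, 0, 0, 0], [0.31, 0.2, 0.44, 0, 0, 0], [0.29, 0.27, 0.42, 0, 0, 0]]
```

>>> {"api": "send_rows", "payload": {
  "steps": [
    [-0.51,0.88,-0.73,0,0,0],
    [-0.58,0.69,-0.83,0,0,0],
    [-0.67,0.36,-0.96,0,0,0],
    [-0.7,-0.01,-1.01,0,0,0],
    [-0.67,-0.37,-0.96,0,0,0]
  ]
}}

```text
time: 21.7
tool_pos: [0.5777, 0.1631, 0.0931]
eef_rot: [[-0.341, 0.91, 0.236], [0.749, 0.414, -0.518], [-0.569, 0.0, -0.822]]
contact_force: [-6.1, 5.8, -6.7]
gripper_width: 0.0188
gripper_force: 40.1
```

>>> {"api": "send_rows", "payload": {
  "steps": [
    [-0.57,-0.7,-0.83,0,0,0],
    [-0.43,-0.96,-0.62,0,0,0],
    [-0.25,-1.14,-0.36,0,0,0],
    [-0.04,-1.22,-0.07,0,0,0],
    [0.16,-1.19,0.23,0,0,0]
  ]
}}

```text
time: 22.32
tool_pos: [0.5313, 0.1406, 0.1142]
eef_rot: [[-0.339, 0.91, 0.238], [0.748, 0.414, -0.519], [-0.571, 0.003, -0.821]]
contact_force: [7.6, 0.8, -2.1]
gripper_width: 0.019
gripper_force: 40.5
```

Run:
```python
from h import *
s=state();_,xv,yv=RV(24.2);c=np.array([.5595,.1225,.085]);d=s['tool_pos']-c
y,z=1e3*d@yv+3.1,1e3*d[2]+9.8;print(1e3*d@xv,y,z,np.hypot(y,z),4*np.pi+np.arctan2(-y,z))
a=snap('scene');find('scene',['handle_mid','jaw_face','spice_jar','garlic'])
cv2.imwrite('pics/d.png',cv2.resize(a[130:240,185:325],(700,550),interpolation=2)[:,:,::-1])
```

```text
-28.112494994365026 -15.189316491964556 39.02527942398585 41.87705540762435 12.937547198074382
scene handle_mid 0.51 [0.5279 0.1483 0.123 ] [201. 166.]
scene handle_mid 0.25 [ 0.6713  0.3049 -0.0065] [204. 166.]
scene jaw_face 0.55 [ 0.6204 -0.0035  0.0655] [263. 190.]
scene spice_jar 0.9 [ 0.6372 -0.0252  0.0304] [272. 201.]
scene spice_jar 0.83 [0.4177 0.318  0.0009] [138. 194.]
scene garlic 0.64 [ 0.6735  0.3025 -0.0067] [205. 166.]
```

View pics/d.png

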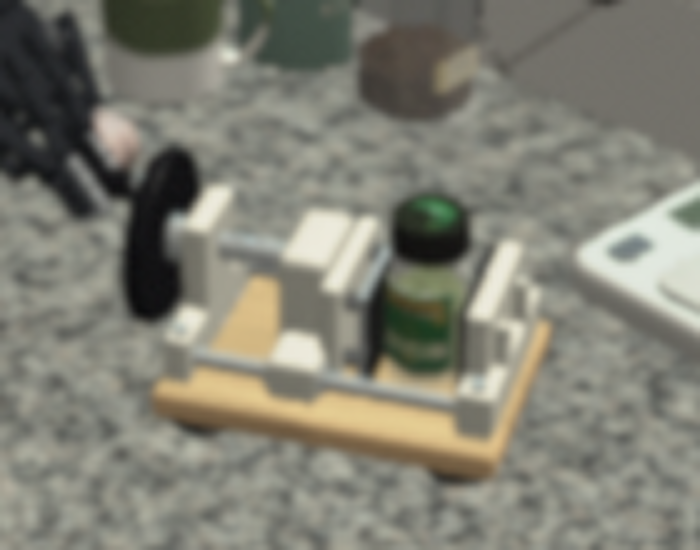

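The plate (about col 375) is just behind the jar, with the jar upright and a few mm short of home, as expected at theta = 12.94. I keep winding.

>>> {"api": "send_rows", "payload": {
  "steps": [
    [0.23,-0.76,0.33,0,0,0],
    [0.32,-0.66,0.45,0,0,0],
    [0.39,-0.53,0.56,0,0,0],
    [0.44,-0.38,0.63,0,0,0],
    [0.48,-0.21,0.68,0,0,0]
  ]
}}

```text
time: 23.2
tool_pos: [0.5077, 0.1291, 0.0817]
eef_rot: [[-0.338, 0.911, 0.236], [0.748, 0.412, -0.521], [-0.572, 0.0, -0.82]]
contact_force: [2.6, -0.9, 4.4]
gripper_width: 0.0184
gripper_force: 41.1
```

>>> {"api": "send_rows", "payload": {
  "steps": [
    [0.33,-0.04,0.47,0,0,0],
    [0.33,0.04,0.47,0,0,0],
    [0.32,0.12,0.46,0,0,0],
    [0.31,0.2,0.44,0,0,0],
    [0.29,0.27,0.42,0,0,0]
  ]
}}

```text
time: 23.82
tool_pos: [0.5129, 0.1317, 0.0538]
eef_rot: [[-0.338, 0.911, 0.235], [0.748, 0.412, -0.521], [-0.572, -0.0, -0.82]]
contact_force: [1.5, -3.4, 6.1]
gripper_width: 0.0187
gripper_force: 41.0
```

Run:
```python
from h import *
s=state();_,xv,yv=RV(24.2);c=np.array([.5595,.1225,.085]);d=s['tool_pos']-c
y,z=1e3*d@yv+3.1,1e3*d[2]+9.8;print(y,z,np.hypot(y,z),4*np.pi+np.arctan2(-y,z),s['contact_force'])
R=s['eef_rot'];Z=np.array([0,0,1]);t=14.7;rows=[];p=4.1*(-np.sin(t)*yv+np.cos(t)*Z)
for i in range(5):
    t+=.165;q=4.1*(-np.sin(t)*yv+np.cos(t)*Z);rows.append([float(v) for v in np.round(R.T@(q-p),2)]+[0,0,0]);p=q
print(t,rows)
camera('scene');find('scene',['jaw_face','spice_jar'])
```

```text
-35.67940748415592 -21.39198880991159 41.600929120199034 14.677263741046005 [ 1.5041941  -3.41220462  6.06260209]
15.524999999999995 [[0.31, 0.41, 0.44, 0, 0, 0], [0.27, 0.49, 0.38, 0, 0, 0], [0.22, 0.56, 0.31, 0, 0, 0], [0.16, 0.61, 0.23, 0, 0, 0], [0.1, 0.65, 0.15, 0, 0, 0]]
scene jaw_face 0.66 [ 0.621  -0.0054  0.0674] [264. 190.]
scene spice_jar 0.9 [ 0.6362 -0.0304  0.0286] [273. 202.]
scene spice_jar 0.84 [ 0.416   0.3138 -0.0008] [139. 195.]
```

>>> {"api": "send_rows", "payload": {
  "steps": [
    [0.31,0.41,0.44,0,0,0],
    [0.27,0.49,0.38,0,0,0],
    [0.22,0.56,0.31,0,0,0],
    [0.16,0.61,0.23,0,0,0],
    [0.1,0.65,0.15,0,0,0]
  ]
}}

```text
time: 24.6
tool_pos: [0.5372, 0.1434, 0.0352]
eef_rot: [[-0.339, 0.911, 0.235], [0.748, 0.412, -0.521], [-0.571, -0.001, -0.821]]
contact_force: [-4.9, 0.9, 10.9]
gripper_width: 0.0185
gripper_force: 41.5
```

Run:
```python
from h import *
s=state();_,xv,yv=RV(24.2);c=np.array([.5595,.1225,.085]);d=s['tool_pos']-c
y,z=1e3*d@yv+3.1,1e3*d[2]+9.8;print(y,z,np.hypot(y,z),4*np.pi+np.arctan2(-y,z)%(2*np.pi),s['contact_force'])
a=snap('scene');find('scene',['jaw_face','spice_jar','jar_spot'])
cv2.imwrite('pics/e.png',cv2.resize(a[150:230,205:305],(700,560),interpolation=2)[:,:,::-1])
```

```text
-8.664649913205109 -40.034600316381 40.96151096591505 15.494821613339546 [-4.92891723  0.91272001 10.94099405]
scene jaw_face 0.44 [ 0.6213 -0.0087  0.0637] [265. 191.]
scene spice_jar 0.67 [ 0.6336 -0.0276  0.0275] [272. 203.]
scene spice_jar 0.59 [ 0.417   0.3148 -0.0015] [139. 195.]
scene jar_spot 0.9 [ 0.6287 -0.0287  0.0248] [271. 204.]
```

View pics/e.png

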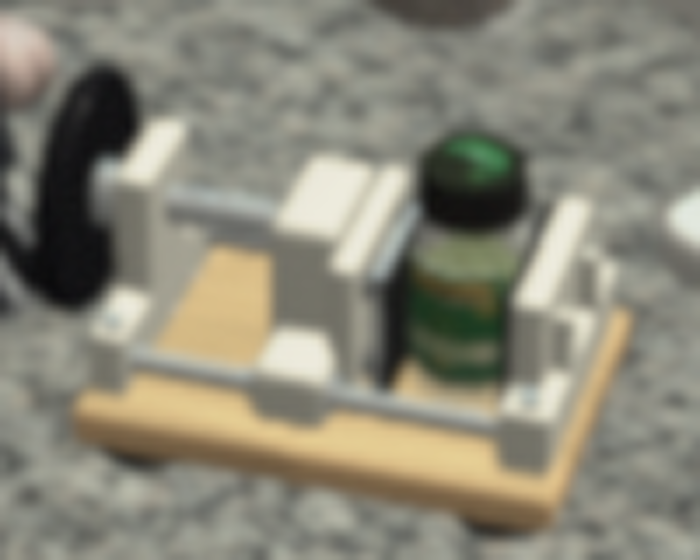

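The jar stands upright, pressed between the plate (col 395) and the far jaw (col 530). Theta is 15.49, about 4.4 mm of spring travel. I let go and back off.

>>> {"api": "send_rows", "payload": {
  "steps": [
    [0,0,0,0,0,0],
    [0,0,0,0,0,0],
    [0,0,0,0,0,0],
    [0,0,0,0,0,0],
    [0,0,0,0,0,0]
  ],
  "hand": 1
}}

```text
time: 25.42
tool_pos: [0.5374, 0.1432, 0.0355]
eef_rot: [[-0.338, 0.911, 0.235], [0.748, 0.412, -0.52], [-0.571, -0.0, -0.821]]
contact_force: [-0.1, 0.5, -0.5]
gripper_width: 0.0854
gripper_force: 0.0
```

>>> {"api": "send_rows", "payload": {
  "steps": [
    [0,0,-1.5,0,0,0],
    [0,0,-2.5,0,0,0],
    [0,0,-3,0,0,0],
    [0,0,-3,0,0,0],
    [0,0,-3,0,0,0]
  ]
}}

```text
time: 26.05
tool_pos: [0.5062, 0.2119, 0.1439]
eef_rot: [[-0.339, 0.911, 0.236], [0.748, 0.413, -0.52], [-0.571, 0.0, -0.821]]
contact_force: [0.3, 0.7, -0.3]
gripper_width: 0.0854
gripper_force: 0.0
```

>>> {"api": "send_rows", "payload": {
  "steps": [
    [0,0,-2,0,0,0],
    [0,0,0,0,0,0],
    [0,0,0,0,0,0],
    [0,0,0,0,0,0],
    [0,0,0,0,0,0]
  ]
}}

```text
time: 26.68
tool_pos: [0.502, 0.2209, 0.1583]
eef_rot: [[-0.338, 0.911, 0.235], [0.748, 0.412, -0.521], [-0.572, -0.001, -0.821]]
contact_force: [0.0, -0.2, -1.0]
gripper_width: 0.0859
gripper_force: 0.0
```

Run:
```python
from h import *
a=snap('scene');find('scene',['jaw_face','spice_jar','jar_spot','handle_mid','wheel_centre'],k=1)
w=snap('wrist');find('wrist',['handle_mid','wheel_centre'],k=1)
cv2.imwrite('pics/f.png',np.hstack([cv2.resize(a[145:235,190:310],(400,300),interpolation=2),cv2.resize(w,(400,300))])[:,:,::-1])
```

```text
scene jaw_face 0.44 [ 0.6187 -0.0084  0.0621] [264. 192.]
scene spice_jar 0.93 [ 0.6355 -0.0302  0.0262] [273. 203.]
scene jar_spot 0.96 [ 0.6294 -0.0238  0.0253] [270. 203.]
scene handle_mid 0.4 [0.5341 0.1505 0.044 ] [204. 188.]
scene wheel_centre 0.89 [0.5561 0.1246 0.087 ] [215. 176.]
wrist handle_mid 0.72 [0.5329 0.147  0.0419] 
wrist wheel_centre 0.56 [0.5545 0.1226 0.0786]
```

View pics/f.png

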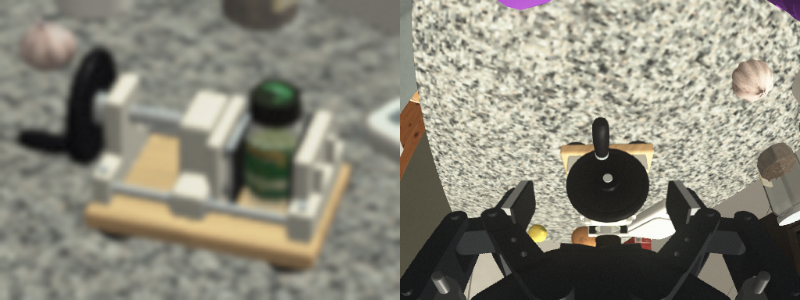

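The jar is held upright at (270,140 in the left crop), and the handle is low and free at (600,135) in the wrist view. The hand is clear, so I hand in.

```bash
python3 -c "
from station import *
print(sign_off())"
```

```text
the job is handed in; nothing more can be done
None
```

The jar stands upright against the far jaw with the plate's springs about half pressed (about 4.4 mm, worked out from the handle's angle); the handle is let go and the job is handed in, but no verdict came back.

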